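Switch the pill boxes over to morning

TASK

It is morning: flip the yellow pill box's lid up and over with a fingertip until it leans back and stays open by itself, and push the blue pill box's open lid back over so that it falls fully shut. Do it lightly with the fingers and grip nothing: both boxes stay standing where they are on the vanity, neither lifted nor tipped, and everything else is left alone.

Things in the scene. Friction and masses are not known exactly. Their poses are not given: they have to be found in the camera images.
- morning_box: Translucent pill box with a yellow lid, 80 mm deep (x) x 130 wide (y) x 60 high, 0.6 kg, loose. Origin: centre of its underside; x points from the front (tab side, facing the robot) to the hinge side, z up. Hinge line: x = +42, z = 60 mm. Its lid starts shut.
- evening_box: Translucent pill box with a blue lid, 80 mm deep (x) x 130 wide (y) x 60 high, 0.6 kg, loose. Origin: centre of its underside; x points from the front (tab side, facing the robot) to the hinge side, z up. Hinge line: x = +42, z = 60 mm. Its lid starts open, leaning back over the far side.
- morning_lid (a joint): Angle of the yellow lid, rad: 0 = shut on the rim, 1.57 = upright, 2.0 = leaning back against its stop. The lid (70 g) swings freely with slight damping: short of upright it falls shut, past upright it falls back to the stop and gravity keeps it there. Starts at 0.
- evening_lid (a joint): Angle of the blue lid, rad: 0 = shut on the rim, 1.57 = upright, 2.0 = leaning back against its stop. The lid (70 g) swings freely with slight damping: short of upright it falls shut, past upright it falls back to the stop and gravity keeps it there. Starts at or near 2.0.
- morning_tab (a point): Middle of the solid yellow tab of the yellow lid, 26 mm long, 50 wide, 4 thick. It continues the lid plate, a 4 mm thick plate 84 mm long from the hinge and 130 wide, in the same plane, from 84 to 110 mm from the hinge; this point is at 97 mm. With the lid shut the undersides are 60 mm above the vanity and the tab juts out in front of the box with nothing under it.
- evening_tab (a point): Middle of the solid blue tab of the blue lid, 26 mm long, 50 wide, 4 thick. It continues the lid plate, a 4 mm thick plate 84 mm long from the hinge and 130 wide, in the same plane, from 84 to 110 mm from the hinge; this point is at 97 mm. With the lid shut the undersides are 60 mm above the vanity and the tab juts out in front of the box with nothing under it.
- tumbler: Small white ceramic tumbler, 68 mm across at the rim, 85 mm high, standing between the boxes. Origin: centre of its underside.
- comb: Wooden comb lying flat, 30 x 170 x 8 mm (long along its y). Origin: centre of its underside.
- trimmer: Matte white trimmer standing on its 52 mm round foot, 156 mm high. Origin: centre of its underside.
- jar: Blue cream jar with a grey cap, 64 mm across, 50 mm high. Origin: centre of its underside.
- soap: Amber soap dispenser, 68 mm across, 178 mm high with a chrome spout. Origin: centre of its underside.
Things that resemble listed ones, but are neither listed nor needed, are in the scene too. What is shaped like the evening_box but black or green is not meant.

How it is judged:
At the end, for the whole second after the job is handed in: Yellow lid leaning back open by itself (over 1.85 rad), blue lid shut (under 0.05 rad), both at rest; both boxes upright, flat on the vanity and within 40 mm of where they stood (value of joint morning_lid above 1.85 rad and value of joint evening_lid below 0.05 rad and velocity of joint morning_lid between -0.1 and 0.1 rad/s and velocity of joint evening_lid between -0.1 and 0.1 rad/s and distance of each of morning_box, evening_box from where it was at the start of the episode below 0.04 m and angle between each of morning_box, evening_box's own z axis and vertical below 0.05 rad and linear speed of each of morning_box, evening_box below 0.02 m/s); the robot touches nothing.
It fails at once if a pill box is lifted off the vanity (over 12 mm), tipped (over 0.2 rad) or shoved more than 60 mm (height (world z) of any of morning_box, evening_box above 0.012 m or angle between any of morning_box, evening_box's own z axis and vertical above 0.2 rad or distance of any of morning_box, evening_box from where it was at the start of the episode above 0.06 m).
It fails at once if a pill box or its lid is gripped or pressed hard by the fingers (over 18 N) (contact force between the fingers and morning_box above 18 N or contact force between the fingers and evening_box above 18 N).
It fails at once if another object is moved more than 20 mm or knocked over (distance of any of tumbler, comb, trimmer, jar, soap from where it was at the start of the episode above 0.02 m or angle between any of tumbler, comb, trimmer, jar, soap's own z axis and vertical above 0.3 rad).
It also fails if it takes over 58 s, if anything falls off the work surface, if the arm or the gripper's body presses on something with over 40 N, if the wrist force passes 120 N, or if a joint passes its speed limit or range.

ROBOT

A 6-joint arm with a two-finger parallel gripper is mounted at the origin on the work surface. World frame = base frame: x ahead of the robot, y to its left, z up, the work surface at z = 0. Lengths are in m, angles in rad, forces in N, time in s.
With the tool pointing down it reaches from about 0.25 to 0.725 m from the base axis. Payload 4 kg.
Tool frame: the origin (TCP) lies between the finger pads; the fingertips stand 25 mm ahead of it and the grasp point (between the pads) lies 6 mm ahead of it; z points along the fingers, y is the line along which they close (so a half turn about z gives the same grasp; the last joint's range is limited). The gripper opens to 85 mm and grips with 20 to 120 N. Pads are 22 mm wide; open, the fingers measure 114 mm over their backs; the gripper's body (76 mm by 85 mm) begins 54 mm behind the grasp point. The pads swing forward as they close: fully open they stand 13 mm farther back than shut.
Start: joints at [-1.175, 0.241, 0.005, 1.335, 0, 1.571], TCP at [0.193, -0.461, 0.256] pointing down, gripper open.
Joint ranges: [-2.72, 2.72], [-1.05, 1.87], [-1.09, 1.28], [-1.99, 2.15], [-1.42, 1.44], [-3.14, 3.14]. Speed limits (rad/s): [2.79, 2.79, 3.14, 3.14, 3.14, 3.14].

INTERFACE

Orientations are given as a unit quaternion [x, y, z, w].
In Python, from workcell import bot gives the robot as it stands. The module is installed in compiled form; this text tells all that it offers.
- The arm moves only by the shell command python3 -m pendant 'ROWS'. ROWS is JSON, one flat list of numbers, 7 for each row, row after row: the shift along the tool's x, y, z normalised to -1 to 1, where 1 is 0.5 m, then the turn, a rotation vector about the tool's x, y, z normalised to -1 to 1, where 1 is 180 degrees, then the opening, from 0 (shut) to 1 (fully open). In form: [tx, ty, tz, ax, ay, az, fingers, tx, ty, tz, ax, ay, az, fingers, ...]. A call has exactly 10 rows; each row is the pose to reach, as a shift and turn from the pose commanded when the call began, along the tool's axes at that moment, turning the shorter way round; what a row does not reach only later rows make up. A row lasts 1/12 s, in which the tool goes at most 41.7 mm and 7.16 degrees, less where a joint would pass 70% of its speed; a pose out of reach is approached as far as the arm can. A call with a number of a shift or a turn outside -1 to 1 is refused whole. A call with a gripper value outside its range is refused whole. The fingers move at their own pace and stop on an object; the grip force is fixed at half the most. Time passes only in rows, so rows that repeat a pose let the fingers close, or fill a call up. It gives the time, the measured TCP pose, the force, the opening and the grip force at its end, in the units of the state.
- bot.get_obs(): the state, without advancing time (a new reading comes with each control period).
- bot.camera(name): name is "scene" or "top" or "wrist"; returns a dict with "pixels" (400x640x3 uint8, red, green, blue), "mtx" (3x3 intrinsics, pixels), "cam_to_world" (4x4, takes a point from camera to world coordinates); the wrist camera has in their place "hand_eye" (4x4, takes a point from camera to tool coordinates, whose origin is the TCP and whose axes are the flange's). Camera axes: x right, y up, looking along -z (the intrinsics and any distortion apply to the point x, -y, -z); pixel columns grow to the right and rows downward; lengths in m; the calibration is good to about 2 mm. The wrist camera is an equidistant fisheye: a pixel r from the principal point sees the ray r / f radians off the axis. A picture is of the moment at which its call begins: read the wrist's pose just before it. There is no depth.
- bot.job_done(): hands the job in; it is judged then, once.
The state is a dict: "clock": time; "joint_pos": joint angles; "joint_vel": joint speeds; "tau": joint torques, N m; "eef_pos": TCP position; "tool_rot": TCP orientation; "ft_force": force on the tool from outside, world axes, zero at the start; "ft_torque": the same for the moment, N m; "grip_width": finger opening in m; "grasp_force": force on a finger pad.
Only numpy, scipy, OpenCV 4.12 (cv2) and the standard library are available. Lean on these libraries where they do the work, as an engineer would, in place of code of your own. Each camera call takes 0.05 s, during which the arm holds its last target. There are 200 camera calls.

## Working session

There is one attempt and no reset: what is moved stays moved. The work goes in short steps, Python scripts to look and compute and a shell command to move; the robot and the scene stay as the last step left them, time stands still between calls to the robot, and variables do not carry over. Pictures are saved under pics/ and viewed, at most 13 in all, crops included, and the job is handed in when it is done.

```bash
mkdir -p pics
python3 - <<'E'
from workcell import bot
import cv2,numpy as np
o=bot.get_obs();print({k:np.round(v,3).tolist() for k,v in o.items()})
for n in("scene","top"):
    c=bot.camera(n);cv2.imwrite(f"pics/{n}0.png",c["pixels"][:,:,::-1]);print(n,np.round(c["mtx"],1).tolist(),np.round(c["cam_to_world"],3).tolist())
    np.savez(f"{n}0.npz",**c)
E
```

```text
{'clock': 0.0, 'joint_pos': [-1.175, 0.241, 0.004, 1.335, 0.0, 1.571], 'joint_vel': [-0.001, -0.0, -0.001, -0.0, -0.001, 0.001], 'tau': [0.0, -37.232, 25.241, 0.017, 0.0, 0.0], 'eef_pos': [0.193, -0.461, 0.255], 'tool_rot': [0.98, 0.197, -0.0, -0.001], 'ft_force': [-0.578, -0.196, -0.322], 'ft_torque': [0.108, 0.037, -0.03], 'grasp_force': 0.0, 'grip_width': 0.085}
scene [[447.8, 0.0, 324.2], [0.0, 447.8, 202.0], [0.0, 0.0, 1.0]] [[-0.131, -0.707, 0.695, 1.329], [0.991, -0.088, 0.098, 0.089], [-0.008, 0.702, 0.713, 0.907], [0.0, 0.0, 0.0, 1.0]]
top [[426.3, 0.0, 321.5], [0.0, 426.3, 200.5], [0.0, 0.0, 1.0]] [[0.027, 0.997, -0.078, 0.408], [-1.0, 0.027, 0.005, 0.01], [0.007, 0.078, 0.997, 1.234], [0.0, 0.0, 0.0, 1.0]]
```

View pics/scene0.png

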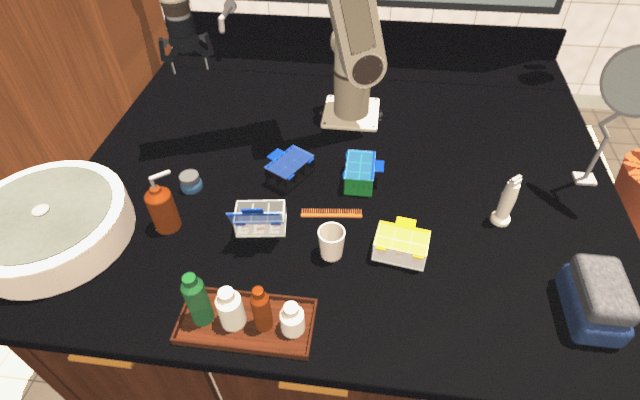

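View pics/top0.png

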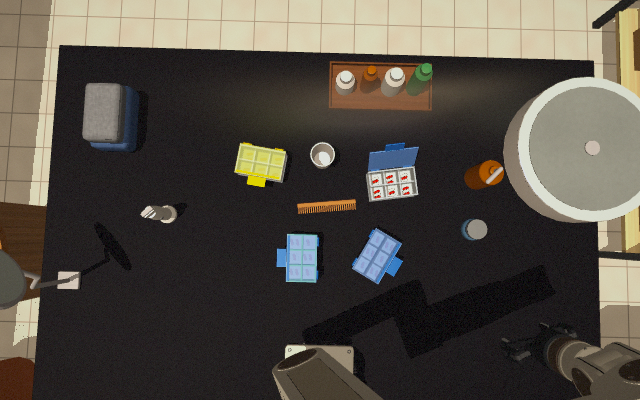

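The top view shows the yellow shut box at about (260,163) with its tab at (257,181). The clear box with the blue lid leaning back is at (392,184), its lid at (393,158) and its tab at (395,147). The decoys are blue lids on a green body (298,258) and a black body (378,256). In the scene view the wanted blue one is at (260,218) and has a clear white body; the others are at (360,172) green and (290,165) black. I'll confirm with an enlarged crop and measure.

```bash
cat > h.py <<'E'
import numpy as np,cv2
def ld(n): return dict(np.load(n+".npz"))
def ray(c,p):
    M=c["cam_to_world"];d=np.linalg.inv(c["mtx"])@[p[0],p[1],1];return M[:3,3],M[:3,:3]@(d*[1,-1,-1])
def onz(c,p,z):
    o,d=ray(c,p);return o+d*(z-o[2])/d[2]
def tri(c1,p1,c2,p2):
    o,d=ray(c1,p1);q,e=ray(c2,p2);s=np.linalg.lstsq(np.c_[d,-e],q-o,rcond=None)[0]
    a,b=o+d*s[0],q+e*s[1];return (a+b)/2,np.linalg.norm(a-b)
E
python3 - <<'E'
from h import *
t,s=ld("top0"),ld("scene0")
ims=[]
for c,(x,y,w,h) in((t,(225,135,205,75)),(s,(215,185,225,90))):
    ims.append(cv2.resize(c["pixels"][y:y+h,x:x+w,::-1],(800,int(h*800/w)),interpolation=cv2.INTER_CUBIC))
cv2.imwrite("pics/crop.png",cv2.resize(np.vstack(ims),None,fx=.95,fy=.95))
for nm,c,roi in(("top",t,None),("scene",s,None)):
    hsv=cv2.cvtColor(c["pixels"],cv2.COLOR_RGB2HSV)
    for k,lo,hi in(("yel",(22,90,90),(36,255,255)),("blu",(100,110,40),(125,255,255))):
        m=cv2.inRange(hsv,lo,hi);n,l,st,ce=cv2.connectedComponentsWithStats(m)
        for i in range(1,n):
            if st[i][4]>60: 
                r=cv2.minAreaRect(np.argwhere(l==i)[:,::-1].astype(np.float32));print(nm,k,st[i],np.round(cv2.boxPoints(r)).tolist())
E
```

```text
top yel [619   8  19  84 971] [[619.0, 8.0], [637.0, 8.0], [637.0, 91.0], [619.0, 91.0]]
top yel [239 142  46  24 563] [[237.0, 157.0], [240.0, 141.0], [285.0, 150.0], [282.0, 166.0]]
top yel [234 159  48  28 743] [[232.0, 181.0], [236.0, 159.0], [281.0, 167.0], [277.0, 190.0]]
top yel [627 208  13  41 388] [[626.0, 209.0], [637.0, 208.0], [640.0, 247.0], [628.0, 248.0]]
top blu [124 109  13  29 136] [[124.0, 109.0], [136.0, 109.0], [136.0, 137.0], [124.0, 137.0]]
top blu [121 136  15  16  81] [[121.0, 151.0], [124.0, 136.0], [136.0, 138.0], [133.0, 153.0]]
top blu [ 368  142   51   29 1010] [[365.0, 146.0], [417.0, 140.0], [420.0, 165.0], [368.0, 171.0]]
top blu [276 235  14  46 304] [[276.0, 235.0], [289.0, 235.0], [289.0, 280.0], [276.0, 280.0]]
top blu [374 242  29  41 394] [[374.0, 281.0], [397.0, 240.0], [410.0, 248.0], [387.0, 288.0]]
scene yel [379 216  53  17 345] [[378.0, 223.0], [381.0, 212.0], [433.0, 223.0], [430.0, 234.0]]
scene blu [264 145  51  36 996] [[259.0, 161.0], [293.0, 133.0], [315.0, 158.0], [281.0, 187.0]]
scene blu [370 151  15  30 240] [[369.0, 180.0], [371.0, 151.0], [385.0, 152.0], [383.0, 181.0]]
scene blu [235 209  43   7 147] [[235.0, 209.0], [277.0, 208.0], [277.0, 214.0], [235.0, 215.0]]
```

View pics/crop.png

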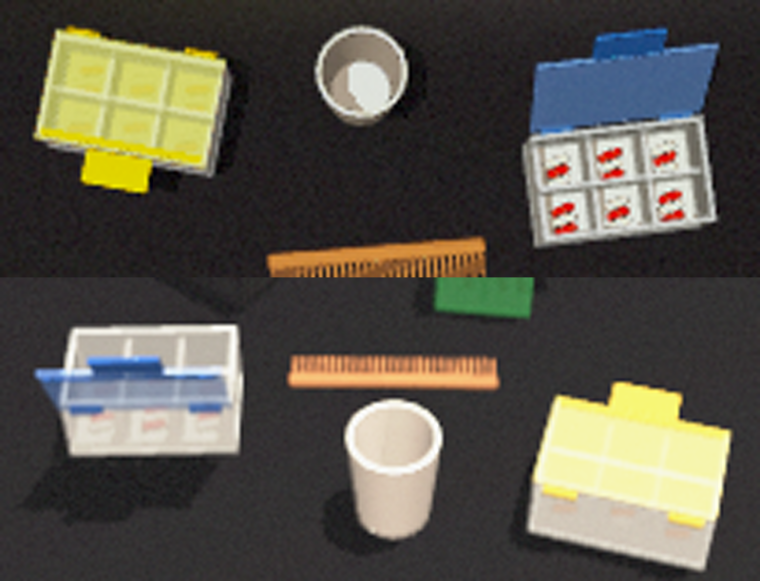

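The crop confirms it. The clear-bodied box with the blue lid leaning back (top 392,184) is evening_box, and the yellow shut one is morning_box. Green and black bodies are excluded by the text. Now I'll triangulate the corners.

Run:
```python
from h import *
t,s=ld("top0"),ld("scene0")
T=lambda x,y:(225+x/3.707-.4,135+y/3.707-.4); S=lambda x,y:(215+x/3.378-.4,185+(y-277.4)/3.378-.4)
for n,a,b in[("ytab+y",(82,186),(681,392)),("ytab-y",(148,191),(617,383)),("yfront+y",(37,138),(730,430)),("yfront-y",(213,172),(558,396)),("yhinge+y",(57,30),(722,516)),("yhinge-y",(230,60),(535,483)),
 ("btab+y",(597,36),(160,358)),("btab-y",(667,29),(90,358)),("blidend+y",(537,65),(232,377)),("blidend-y",(718,45),(38,371)),
 ("brimfront+y",(535,245),(238,326)),("brimfront-y",(716,220),(71,328))]:
    p,e=tri(t,T(*a),s,S(*b));print(n,np.round(p,4),round(e,4))
print("brim z.06",[np.round(onz(t,T(*q),.06),3).tolist() for q in((535,245),(716,220),(530,135),(700,116))])
print("yellow z.064",[np.round(onz(t,T(*q),.064),3).tolist() for q in((37,138),(213,172),(57,30),(230,60),(82,186),(148,191))])
print("tumbler",onz(t,T(361,72),.085),"comb",onz(t,T(270,262),.008),onz(t,T(485,245),.008))
```

```text
ytab+y [0.5375 0.2128 0.0642] 0.0009
ytab-y [0.535  0.1642 0.065 ] 0.0023
yfront+y [0.5724 0.2476 0.0654] 0.0012
yfront-y [0.5509 0.1187 0.0615] 0.0062
yhinge+y [0.6542 0.2377 0.0662] 0.0044
yhinge-y [0.6361 0.1076 0.0605] 0.0035
btab+y [ 0.6405 -0.1538  0.1607] 0.0012
btab-y [ 0.6466 -0.2017  0.161 ] 0.0019
blidend+y [ 0.6245 -0.1128  0.1306] 0.0084
blidend-y [ 0.6416 -0.2431  0.1372] 0.0006
brimfront+y [ 0.5038 -0.1296  0.0583] 0.0067
brimfront-y [ 0.5256 -0.2616  0.0617] 0.002
brim z.06 [[0.503, -0.126, 0.06], [0.526, -0.261, 0.06], [0.586, -0.121, 0.06], [0.604, -0.248, 0.06]]
yellow z.064 [[0.573, 0.247, 0.064], [0.551, 0.115, 0.064], [0.655, 0.236, 0.064], [0.636, 0.106, 0.064], [0.538, 0.212, 0.064], [0.535, 0.163, 0.064]]
tumbler [0.62522466 0.00723136 0.085     ] comb [0.48844249 0.07370217 0.008     ] [ 0.50629676 -0.09316     0.008     ]
```

```bash
cat >> h.py <<'E'
from scipy.spatial.transform import Rotation as R
def tool(yaw,below):  # x-forward tool, axis 'below' deg under horizontal
    return R.from_euler("z",yaw)*R.from_rotvec([np.pi,0,0])*R.from_euler("y",90-below,degrees=True)
def rows(o,targets):
    r0=R.from_quat(o["tool_rot"]);p0=np.array(o["eef_pos"])
    for p,r in targets:
        print(np.round(np.r_[r0.inv().apply(np.array(p)-p0)/.5,(r0.inv()*r).as_rotvec()/np.pi],3).tolist())
E
python3 - <<'E'
from h import *
from workcell import bot
r=tool(.15,90)
rows(bot.get_obs(),[((.50,-.28,.25),r),((.674,-.173,.25),r)])
E
```

```text
[0.707, -0.097, 0.011, -0.001, 0.0, 0.078]
[1.11, -0.16, 0.011, -0.001, 0.0, 0.078]
```

```bash
python3 -m pendant '[0.08,-0.01,0,0,0,0.02,0, 0.15,-0.02,0,0,0,0.04,0, 0.22,-0.03,0,0,0,0.06,0, 0.30,-0.04,0,0,0,0.078,0, 0.37,-0.05,0,0,0,0.078,0, 0.45,-0.06,0,0,0,0.078,0, 0.52,-0.07,0,0,0,0.078,0, 0.60,-0.08,0,0,0,0.078,0, 0.66,-0.09,0.01,0,0,0.078,0, 0.707,-0.097,0.011,0,0,0.078,0]'
python3 - <<'E'
from h import *
from workcell import bot
r=tool(.15,90)
rows(bot.get_obs(),[((.674,-.173,.25),r),((.674,-.173,.155),r)])
E
```

```text
clock: 0.93
eef_pos: [0.502, -0.2781, 0.2494]
tool_rot: [0.997, 0.076, -0.001, -0.001]
ft_force: [-0.9, -1.0, -0.3]
grip_width: 0.0002
grasp_force: 0.0
[0.372, -0.155, -0.001, -0.0, 0.0, 0.001]
[0.372, -0.155, 0.189, -0.0, 0.0, 0.001]
```

```bash
python3 -m pendant '[0.06,-0.02,0,0,0,0,0, 0.12,-0.05,0,0,0,0,0, 0.18,-0.08,0,0,0,0,0, 0.24,-0.10,0,0,0,0,0, 0.30,-0.13,0,0,0,0,0, 0.35,-0.145,0,0,0,0,0, 0.372,-0.155,0,0,0,0,0, 0.372,-0.155,0,0,0,0,0, 0.372,-0.155,0,0,0,0,0, 0.372,-0.155,0,0,0,0,0]'
python3 - <<'E'
from h import *
from workcell import bot
r=tool(.15,90);o=bot.get_obs()
rows(o,[((.674,-.173,.25),r),((.674,-.173,.155),r)])
for n in("scene","wrist"):
    c=bot.camera(n);im=c["pixels"][:,:,::-1]
    if n=="scene":a=cv2.resize(im[120:270,180:360],(560,467))
    else:b=cv2.resize(im,(747,467))[:,250:500]
cv2.imwrite("pics/b1.png",cv2.resize(np.hstack([a,b]),(790,455)))
E
```

```text
clock: 1.77
eef_pos: [0.6717, -0.1762, 0.2503]
tool_rot: [0.997, 0.075, -0.001, -0.0]
ft_force: [-0.3, 0.1, 0.1]
grip_width: 0.0
grasp_force: 0.0
[0.006, -0.006, 0.001, -0.0, 0.001, 0.0]
[0.006, -0.006, 0.191, -0.0, 0.001, 0.0]
```

View pics/b1.png

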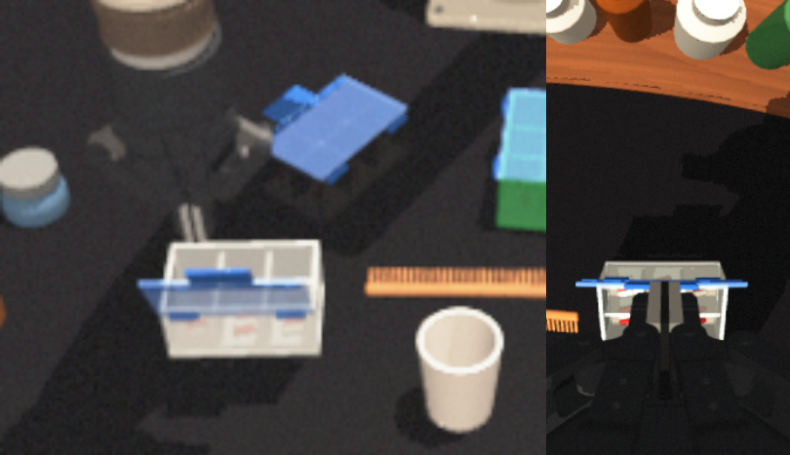

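The scene view shows the shut fingertips at crop (190,235), above and behind the blue tab at (218,275), which matches the projection. The wrist view shows the fingers centred on the lid edge at (665,283). I'll descend behind the tab, then pull toward the robot.

```bash
python3 -m pendant '[0.006,-0.004,0.03,0,0,0,0, 0.006,-0.004,0.06,0,0,0,0, 0.006,-0.004,0.09,0,0,0,0, 0.006,-0.004,0.12,0,0,0,0, 0.006,-0.004,0.15,0,0,0,0, 0.006,-0.004,0.17,0,0,0,0, 0.006,-0.004,0.19,0,0,0,0, 0.006,-0.004,0.19,0,0,0,0, 0.006,-0.004,0.19,0,0,0,0, 0.006,-0.004,0.19,0,0,0,0]'
```

```text
clock: 2.7
eef_pos: [0.6756, -0.1736, 0.1569]
tool_rot: [0.997, 0.075, 0.001, 0.0]
ft_force: [0.4, 0.2, 0.2]
grip_width: 0.0001
grasp_force: 0.0
```

```bash
python3 -m pendant '[-0.02,0,0,0,0,0,0, -0.035,0,0,0,0,0,0, -0.05,0,0,0,0,0,0, -0.065,0,0,0,0,0,0, -0.08,0,0,0,0,0,0, -0.095,0,0,0,0,0,0, -0.11,0,0,0,0,0,0, -0.125,0,0,0,0,0,0, -0.14,0,0,0,0,0,0, -0.155,0,0,0,0,0,0]'
python3 - <<'E'
from h import *
from workcell import bot
c=bot.camera("scene");cv2.imwrite("pics/b2.png",cv2.resize(c["pixels"][120:270,180:360,::-1],(600,500)))
E
```

```text
clock: 3.53
eef_pos: [0.5978, -0.1851, 0.156]
tool_rot: [0.997, 0.075, 0.0, 0.0]
ft_force: [0.2, 0.1, -0.1]
grip_width: -0.0001
grasp_force: 0.0
```

View pics/b2.png

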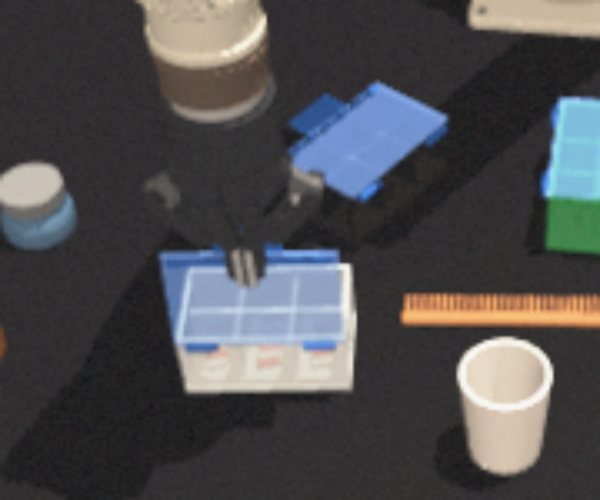

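The lid is now about upright, its plate at (260,295) in the crop, with the finger behind the tab at (242,265). I'll push 30 mm more, then rise.

```bash
python3 -m pendant '[-0.015,0,0,0,0,0,0, -0.03,0,0,0,0,0,0, -0.045,0,0,0,0,0,0, -0.06,0,0,0,0,0,0, -0.06,0,0,0,0,0,0, -0.06,0,-0.04,0,0,0,0, -0.06,0,-0.08,0,0,0,0, -0.06,0,-0.14,0,0,0,0, -0.06,0,-0.20,0,0,0,0, -0.06,0,-0.20,0,0,0,0]'
python3 - <<'E'
from h import *
from workcell import bot
c=bot.camera("top");cv2.imwrite("pics/b3.png",cv2.resize(c["pixels"][120:270,220:440,::-1],(733,500)))
th=.15;yw=-.15;x=np.array([np.cos(yw),np.sin(yw),0]);H=np.array([.645,.171,.06])
r=tool(yw,30);d=r.apply([0,0,1]);n=np.cross(d,[-x[1],x[0],0]);n*=np.sign(n[2]);print(d,n)
C=H-.092*x
tcp=lambda c:c-.011*n-.025*d
rows(bot.get_obs(),[(tcp(H-.18*x+[0,0,.12]),r),(tcp(H-.15*x+[0,0,-.013]),r)])
print(tcp(H-.15*x+[0,0,-.013]))
E
```

```text
clock: 4.42
eef_pos: [0.5717, -0.1904, 0.263]
tool_rot: [0.997, 0.075, 0.006, 0.002]
ft_force: [1.3, 0.2, 1.1]
grip_width: -0.0003
grasp_force: 0.0
[ 0.85630087 -0.12941722 -0.5       ] [ 0.49438554 -0.07471907  0.8660254 ]
[-0.142, -0.815, 0.15, -0.049, 0.328, 0.087]
[-0.087, -0.798, 0.417, -0.049, 0.328, 0.087]
[0.46983858 0.19747306 0.04997372]
```

View pics/b3.png

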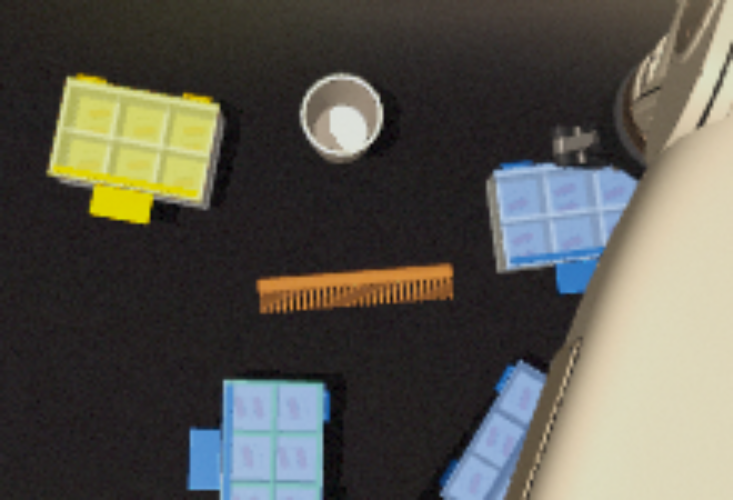

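The top view shows the blue lid shut, its tab toward the robot at (575,275), and the box unmoved. Next I'll go to the yellow box, tilting the tool to 30° below horizontal.

```bash
python3 -m pendant '[-0.02,-0.05,0.01,-0.004,0.03,0.008,0, -0.04,-0.12,0.02,-0.009,0.06,0.016,0, -0.06,-0.19,0.03,-0.013,0.09,0.024,0, -0.08,-0.26,0.04,-0.018,0.12,0.032,0, -0.10,-0.33,0.05,-0.022,0.15,0.04,0, -0.12,-0.40,0.06,-0.026,0.18,0.048,0, -0.13,-0.47,0.08,-0.031,0.21,0.056,0, -0.14,-0.54,0.10,-0.036,0.24,0.064,0, -0.142,-0.61,0.12,-0.04,0.27,0.072,0, -0.142,-0.68,0.13,-0.045,0.30,0.08,0]'
python3 - <<'E'
from h import *
from workcell import bot
yw=-.15;x=np.array([np.cos(yw),np.sin(yw),0]);H=np.array([.645,.171,.06])
r=tool(yw,30);d=r.apply([0,0,1]);n=np.cross(d,[-x[1],x[0],0]);n*=np.sign(n[2])
tcp=lambda c:c-.011*n-.025*d
rows(bot.get_obs(),[(tcp(H-.18*x+[0,0,.12]),r),(tcp(H-.15*x+[0,0,-.013]),r)])
E
```

```text
clock: 5.3
eef_pos: [0.4559, -0.0194, 0.2016]
tool_rot: [0.893, -0.016, 0.448, 0.027]
ft_force: [-60.6, 1.0, -28.2]
grip_width: -0.0002
grasp_force: 0.0
[-0.051, -0.442, -0.031, -0.02, 0.036, 0.026]
[-0.228, -0.445, 0.176, -0.02, 0.036, 0.026]
```

Run:
```python
from h import *
from workcell import bot
for i in range(3):
    c=bot.camera("scene");o=bot.get_obs();print(o["clock"],{k:np.round(o[k],2).tolist() for k in("joint_pos","joint_vel","ft_force","tau","eef_pos")})
cv2.imwrite("pics/s4.png",c["pixels"][:,:,::-1])
```

```text
5.35 {'joint_pos': [-0.01, -0.22, -1.08, -0.25, -0.06, 3.14], 'joint_vel': [0.0, -0.01, 0.1, 0.26, 0.02, 0.0], 'ft_force': [6.27, 0.58, 8.28], 'tau': [0.1, -12.06, 8.92, -2.11, -0.02, -0.0], 'eef_pos': [0.46, -0.02, 0.21]}
5.4 {'joint_pos': [-0.01, -0.22, -1.08, -0.23, -0.06, 3.14], 'joint_vel': [0.0, 0.01, -0.02, 0.21, 0.01, -0.0], 'ft_force': [-0.62, -0.1, 0.27], 'tau': [-0.08, -12.54, 21.49, -7.01, -0.18, 0.0], 'eef_pos': [0.46, -0.02, 0.21]}
5.45 {'joint_pos': [-0.01, -0.22, -1.08, -0.23, -0.06, 3.14], 'joint_vel': [0.0, 0.01, -0.03, 0.09, 0.0, 0.0], 'ft_force': [-0.54, 0.33, 0.32], 'tau': [-0.04, -12.97, 24.43, -7.24, -0.14, 0.0], 'eef_pos': [0.46, -0.02, 0.2]}
```

View pics/s4.png

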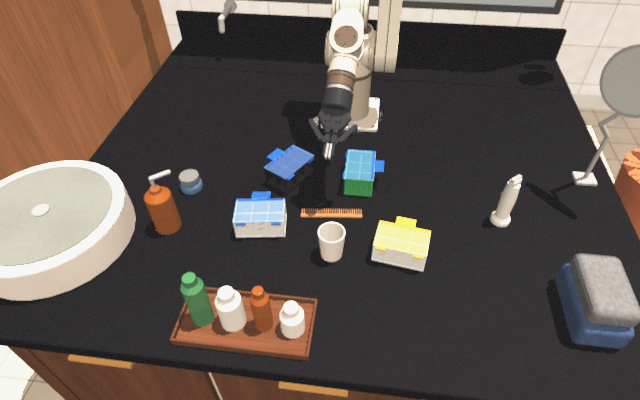

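The scene shows the blue lid shut and nothing disturbed, with the arm clear of everything at (335,140). The −60 N was inertial: joints 6 and 3 ran into their limits (j6 = 3.14, j3 = −1.08), and the force is back to ~0. I need the half-turned wrist for this pose, so I'll turn −160° about tool z while moving over.

```bash
python3 -m pendant '[0,-0.02,0,0,0,-0.03,0, 0,-0.06,0,0,0,-0.06,0, 0,-0.10,0,0,0,-0.09,0, 0,-0.15,0,0,0,-0.12,0, 0,-0.20,0,0,0,-0.15,0, 0,-0.25,0,0,0,-0.18,0, 0,-0.30,0,0,0,-0.21,0, 0,-0.34,0,0,0,-0.24,0, 0,-0.37,0,0,0,-0.27,0, 0,-0.40,0,0,0,-0.30,0]'
cat > y.py <<'E'
from h import *
from workcell import bot
yw=-.15;x=np.array([np.cos(yw),np.sin(yw),0]);H=np.array([.645,.171,.06])
def setp(below):
    r=tool(yw,below);d=r.apply([0,0,1]);n=np.cross(d,[-x[1],x[0],0]);n*=np.sign(n[2])
    return r*R.from_euler("z",np.pi),lambda c:c-.011*n-.025*d
def show(below,pts):
    r,tcp=setp(below);o=bot.get_obs();print("q",np.round(o["joint_pos"],2));rows(o,[(tcp(H+a*x+[0,0,z]),r) for a,z in pts])
E
python3 -c "
from y import *
show(35,[(-.18,.12),(-.15,-.013)])"
```

```text
clock: 6.28
eef_pos: [0.4679, 0.1802, 0.1944]
tool_rot: [0.802, 0.395, 0.384, 0.229]
ft_force: [0.2, -0.6, -0.1]
grip_width: 0.0001
grasp_force: 0.0
q [ 0.68 -0.01 -0.91 -0.09 -0.58  2.66]
[0.006, -0.063, -0.036, -0.001, -0.025, -0.67]
[-0.094, -0.209, 0.172, -0.001, -0.025, -0.67]
```

```bash
python3 -m pendant '[0,0,0,0,0,-0.035,0, 0,-0.01,0,0,0,-0.07,0, 0,-0.02,-0.01,0,0,-0.105,0, 0,-0.03,-0.02,0,0,-0.14,0, 0,-0.04,-0.02,0,0,-0.175,0, 0,-0.05,-0.03,0,0,-0.21,0, 0,-0.06,-0.03,0,0,-0.245,0, 0,-0.06,-0.036,0,0,-0.28,0, 0,-0.06,-0.036,0,0,-0.315,0, 0,-0.06,-0.036,0,0,-0.35,0]'
python3 -m pendant '[0,0,0,0,0,-0.035,0, 0,0,0,0,0,-0.07,0, 0,0,0,0,0,-0.105,0, 0,0,0,0,0,-0.14,0, 0,0,0,0,0,-0.175,0, 0,0,0,0,0,-0.21,0, 0,0,0,0,0,-0.245,0, 0,0,0,0,0,-0.28,0, 0,0,0,0,0,-0.315,0, 0,0,0,0,0,-0.32,0]'
python3 -c "
from y import *
show(35,[(-.18,.12),(-.15,-.013)])
show(30,[(-.18,.12),(-.15,-.013)])"
```

```text
clock: 7.12
eef_pos: [0.44, 0.1975, 0.1852]
tool_rot: [0.478, 0.756, 0.207, 0.397]
ft_force: [0.7, -0.5, 0.0]
grip_width: -0.0003
grasp_force: 0.0
clock: 7.95
eef_pos: [0.4403, 0.1975, 0.1854]
tool_rot: [0.056, 0.892, -0.009, 0.448]
ft_force: [-0.3, -0.4, 0.1]
grip_width: 0.0001
grasp_force: 0.0
q [ 0.78 -0.01 -0.93 -0.06 -0.65  0.65]
[0.001, 0.009, -0.0, 0.017, -0.01, -0.001]
[0.177, -0.003, 0.207, 0.017, -0.01, -0.001]
q [ 0.78 -0.01 -0.93 -0.06 -0.65  0.65]
[0.005, 0.009, 0.002, 0.017, -0.038, -0.002]
[0.182, -0.003, 0.209, 0.017, -0.038, -0.002]
```

```bash
python3 -m pendant '[0.02,0,0.02,0.005,-0.01,0,0, 0.04,0,0.05,0.01,-0.02,0,0, 0.06,0,0.08,0.017,-0.03,0,0, 0.09,0,0.11,0.017,-0.038,0,0, 0.12,0,0.14,0.017,-0.038,0,0, 0.15,-0.003,0.17,0.017,-0.038,0,0, 0.17,-0.003,0.20,0.017,-0.038,0,0, 0.182,-0.003,0.209,0.017,-0.038,0,0, 0.182,-0.003,0.209,0.017,-0.038,0,0, 0.182,-0.003,0.209,0.017,-0.038,0,0]'
python3 - <<'E'
from y import *
show(30,[(-.15,-.013),(-.10,-.013)])
for n in("scene","wrist"):
    c=bot.camera(n);im=c["pixels"][:,:,::-1]
    if n=="scene":a=cv2.resize(im[160:280,350:460],(440,480))
    else:b=cv2.resize(im,(768,480))[:,200:550]
cv2.imwrite("pics/y5.png",np.hstack([a,b]))
E
```

```text
clock: 8.78
eef_pos: [0.4709, 0.1987, 0.0505]
tool_rot: [0.07, 0.863, -0.035, 0.499]
ft_force: [1.1, 0.3, 0.5]
grip_width: 0.0001
grasp_force: 0.0
q [ 0.79  0.59 -1.04 -0.86 -0.77  0.61]
[0.002, -0.003, -0.001, 0.0, 0.0, -0.004]
[-0.048, -0.002, 0.086, 0.0, 0.0, -0.004]
```

View pics/y5.png

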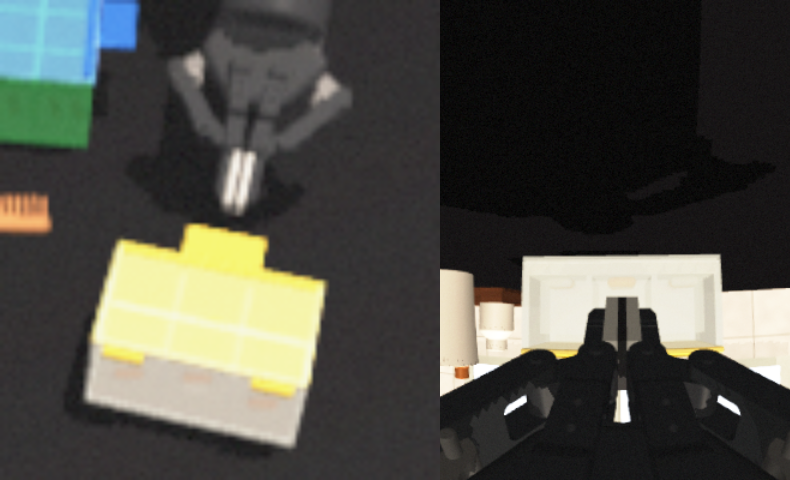

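The scene crop shows the fingertips at (238,205), in line with the yellow tab at (225,245). The wrist view (upside down) shows the box front centred on the fingers and square to them. Now I'll work out the rows for inserting and the arc.

Run:
```python
from y import *
pts=[(-.125,-.013),(-.10,-.013)]+[(-.097*np.cos(f),.097*np.sin(f)) for f in np.radians(range(0,111,10))]
show(30,pts)
```

```text
q [ 0.79  0.58 -1.04 -0.86 -0.77  0.61]
[-0.02, -0.004, 0.043, 0.001, 0.001, -0.004]
[-0.045, -0.004, 0.087, 0.001, 0.001, -0.004]
[-0.07, -0.004, 0.079, 0.001, 0.001, -0.004]
[-0.101, -0.003, 0.065, 0.001, 0.001, -0.004]
[-0.134, -0.003, 0.056, 0.001, 0.001, -0.004]
[-0.167, -0.002, 0.053, 0.001, 0.001, -0.004]
[-0.201, -0.002, 0.056, 0.001, 0.001, -0.004]
[-0.234, -0.001, 0.065, 0.001, 0.001, -0.004]
[-0.264, -0.001, 0.079, 0.001, 0.001, -0.004]
[-0.292, -0.001, 0.099, 0.001, 0.001, -0.004]
[-0.316, -0.0, 0.123, 0.001, 0.001, -0.004]
[-0.335, -0.0, 0.151, 0.001, 0.001, -0.004]
[-0.349, -0.0, 0.181, 0.001, 0.001, -0.004]
[-0.358, -0.0, 0.214, 0.001, 0.001, -0.004]
```

```bash
python3 -m pendant '[-0.01,-0.003,0.02,0,0,0,0, -0.02,-0.003,0.043,0,0,0,0, -0.033,-0.003,0.065,0,0,0,0, -0.045,-0.003,0.085,0,0,0,0, -0.058,-0.003,0.083,0,0,0,0, -0.07,-0.003,0.079,0,0,0,0, -0.085,-0.003,0.072,0,0,0,0, -0.10,-0.003,0.065,0,0,0,0, -0.117,-0.003,0.06,0,0,0,0, -0.134,-0.003,0.056,0,0,0,0]'
python3 - <<'E'
from y import *
show(30,[(-.097*np.cos(f),.097*np.sin(f)) for f in np.radians(range(20,121,10))])
c=bot.camera("scene");cv2.imwrite("pics/y6.png",cv2.resize(c["pixels"][160:280,350:460,::-1],(440,480)))
E
```

```text
clock: 9.72
eef_pos: [0.5275, 0.1885, 0.0973]
tool_rot: [0.07, 0.862, -0.033, 0.5]
ft_force: [0.1, 0.0, -0.5]
grip_width: 0.0001
grasp_force: 0.2
q [ 0.66  0.45 -0.96 -0.71 -0.68  0.49]
[0.001, 0.001, 0.002, 0.001, 0.001, -0.004]
[-0.032, 0.001, -0.001, 0.001, 0.001, -0.004]
[-0.066, 0.001, 0.002, 0.001, 0.001, -0.004]
[-0.099, 0.002, 0.011, 0.001, 0.001, -0.004]
[-0.129, 0.002, 0.025, 0.001, 0.001, -0.004]
[-0.157, 0.002, 0.045, 0.001, 0.001, -0.004]
[-0.181, 0.003, 0.069, 0.001, 0.001, -0.004]
[-0.2, 0.003, 0.097, 0.001, 0.001, -0.004]
[-0.214, 0.003, 0.127, 0.001, 0.001, -0.004]
[-0.223, 0.003, 0.16, 0.001, 0.001, -0.004]
[-0.226, 0.003, 0.194, 0.001, 0.001, -0.004]
```

View pics/y6.png

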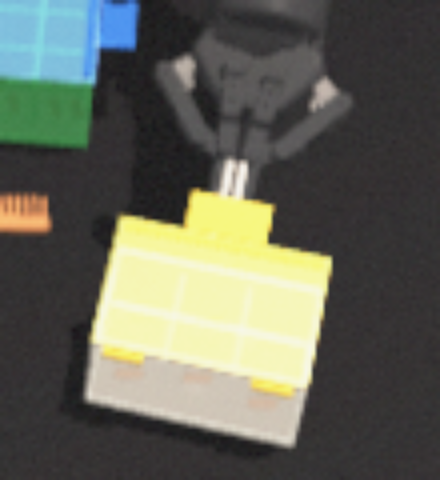

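The lid is rising on the fingertips (tab at (230,220)) and the box has not moved. I'll continue the arc.

```bash
python3 -m pendant '[-0.016,0,0,0,0,0,0, -0.032,0,-0.001,0,0,0,0, -0.049,0,0,0,0,0,0, -0.066,0,0.002,0,0,0,0, -0.082,0,0.006,0,0,0,0, -0.099,0,0.011,0,0,0,0, -0.114,0,0.018,0,0,0,0, -0.129,0,0.025,0,0,0,0, -0.143,0,0.035,0,0,0,0, -0.157,0,0.045,0,0,0,0]'
python3 -m pendant '[-0.012,0,0.012,0,0,0,0, -0.024,0,0.024,0,0,0,0, -0.034,0,0.038,0,0,0,0, -0.043,0,0.052,0,0,0,0, -0.050,0,0.067,0,0,0,0, -0.057,0,0.082,0,0,0,0, -0.061,0,0.098,0,0,0,0, -0.066,0,0.115,0,0,0,0, -0.066,0,0.115,0,0,0,0, -0.066,0,0.10,0,0,0,0]'
python3 - <<'E'
from y import *
c=bot.camera("scene");cv2.imwrite("pics/y7.png",cv2.resize(c["pixels"][160:280,340:460,::-1],(480,480)))
E
```

```text
clock: 10.6
eef_pos: [0.5868, 0.1787, 0.1536]
tool_rot: [0.07, 0.862, -0.033, 0.5]
ft_force: [0.3, 0.7, -0.2]
grip_width: -0.0
grasp_force: 0.1
clock: 11.43
eef_pos: [0.6456, 0.1691, 0.156]
tool_rot: [0.07, 0.863, -0.034, 0.5]
ft_force: [0.4, 0.4, -0.1]
grip_width: -0.0
grasp_force: 0.0
```

View pics/y7.png

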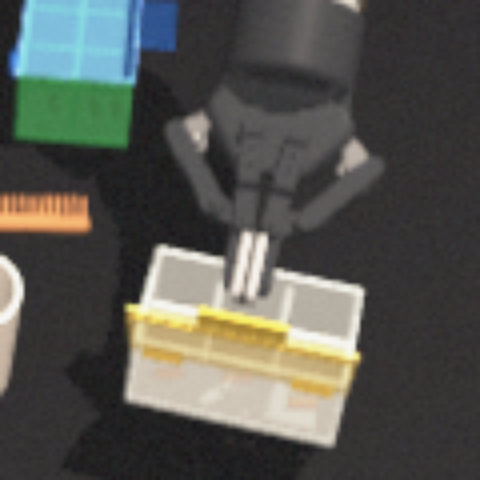

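The yellow lid now leans back on its own, its tab edge at (243,322), just ahead of the fingers at (248,295). I'll retreat up and back, then check both lids.

```bash
python3 -m pendant '[0,0,-0.03,0,0,0,0, 0,0,-0.06,0,0,0,0, 0,0,-0.09,0,0,0,0, 0,0,-0.12,0,0,0,0, 0,0,-0.15,0,0,0,0, 0,0,-0.18,0,0,0,0, 0,0,-0.20,0,0,0,0, 0,0,-0.20,0,0,0,0, 0,0,-0.20,0,0,0,0, 0,0,-0.20,0,0,0,0]'
python3 - <<'E'
from y import *
c=bot.camera("scene");t=bot.camera("top")
cv2.imwrite("pics/end.png",np.vstack([cv2.resize(c["pixels"][150:280,210:450,::-1],(540,292)),cv2.resize(t["pixels"][125:255,220:460,::-1],(540,292))]))
E
```

```text
clock: 12.32
eef_pos: [0.5594, 0.1825, 0.2067]
tool_rot: [0.07, 0.862, -0.033, 0.501]
ft_force: [0.7, -0.5, -0.1]
grip_width: -0.0002
grasp_force: 0.0
```

View pics/end.png

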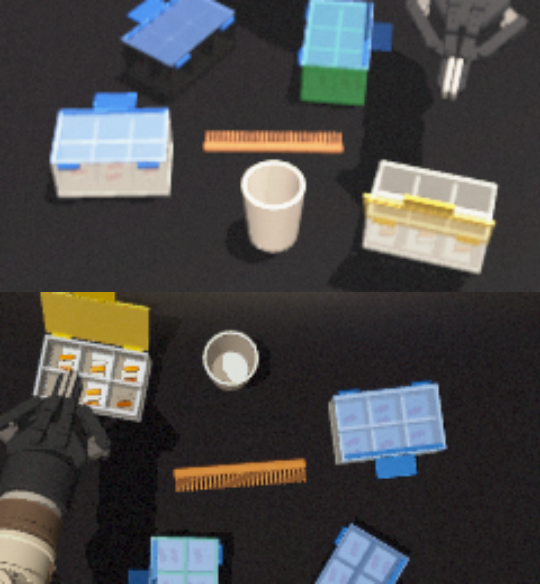

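Both views show the yellow lid leaning back open and the blue lid flat shut. The boxes, tumbler and comb are in place and the fingers are clear in the air. Handing in.

```bash
python3 -c "
from workcell import bot
print(bot.job_done())"
```

```text
the job is handed in; nothing more can be done
None
```

I handed the job in at about 12 s on the robot's clock: the last pictures show the yellow lid leaning back open by itself, the blue lid shut, both boxes standing where they were and the fingers clear, but the hand-in returned no verdict.

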